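Sort the inspected lens parts and gauges into their places

TASK

Sort the three lens parts and the two gauges, mixed up in front of you, into their places. Build the lens stack between the four posts of the stack holder: the tall plain spacer tube at the bottom, the domed glass lens blank on it, dome up, and the thin slotted retaining ring on top, all seated flat; set the lens down, do not drop it. The thick ring gauge goes flat on the floor of the square tray, and the plug gauge lies lengthwise on the floor of the long tray.

Things in the scene. Friction and masses are not known exactly. Their poses are not given: they have to be found in the camera images.
- spacer: spacer: plain bright aluminium tube standing on the bench like a ring, 48 mm outside, 38 mm bore (wide open hole), 14 mm high; loose, about 50 g. Origin: centre of its underside, z up.
- lens: lens blank: round glass disc that looks pale grey, 48 mm across with no hole, rim 10 mm thick, low dome on top (13 mm high at the middle, dome within 18.5 mm of the axis), flat underside; loose, about 50 g. Origin: centre of its underside, z up (dome side).
- retaining_ring: retaining ring: dark steel thin ring, 48 mm outside, 39 mm bore, 8 mm high, four small black spanner slots marked on its top face; loose, about 50 g. Origin: centre of its underside, z up.
- ring_gauge: ring gauge: thick knurled bright steel ring, 45 mm outside, small hole about 14 mm across, 16 mm high; loose, about 160 g. Origin: centre of its underside, z up.
- plug_gauge: plug gauge: bright steel pins out of both ends of a black hexagonal handle, 94 mm long, 13 mm wide, 12 mm high, lying on the bench; loose, about 90 g. Origin: under the middle of its length, on its underside; length along its y. Grip across the black handle (from 25 mm on the -y side of the origin to 35 mm on the +y side).
- stack_holder: stack holder, fixed: aluminium plate 100 x 100 x 10 mm; mid seat disc, black, 44 mm across, its top (the spacer rests on it) 12 mm above the bench; four pointed steel posts 6 mm thick, tips 48 mm above the bench, at x = +-22, y = +-22 mm in its frame: 4 mm of play round a 48 mm part. Fingers pass between posts along its x or y (38 mm gaps). Origin: centre of underside.
- square_tray: square tray, fixed: shallow grey open tray 102 x 102 mm outside, walls 3 mm thick, rims 11 mm above the bench, floor 3 mm above the bench. Origin: centre of its underside.
- long_tray: long tray, fixed: shallow grey open tray 76 mm (its x) by 136 mm (its y, its length) outside, walls 3 mm thick, rims 11 mm above the bench, floor 3 mm above the bench. Origin: centre of its underside.
Mind the look-alikes: they are no part of the job. Leave any purple or turquoise look-alike of the ring_gauge alone.

How it is judged (in metres and radians):
At the end, for the whole second after the job is handed in: In the holder spacer, lens, retaining ring in that order from below, each flat, within 3 mm of its seated height and 8 mm of the holder's axis; ring gauge flat on the square tray's floor; plug gauge flat on the long tray's floor, within 0.4 rad of its length; all at rest (horizontal distance between each of spacer, lens, retaining_ring and stack_holder below 0.008 m and z of spacer in the frame of stack_holder between 0.009 and 0.015 m and angle between each of spacer, lens, retaining_ring's own z axis and vertical below 0.12 rad and z of lens in the frame of stack_holder between 0.023 and 0.029 m and z of retaining_ring in the frame of stack_holder between 0.033 and 0.039 m and x of ring_gauge in the frame of square_tray between -0.03 and 0.03 m and y of ring_gauge in the frame of square_tray between -0.03 and 0.03 m and z of ring_gauge in the frame of square_tray between -0.002 and 0.007 m and angle between ring_gauge's own z axis and vertical below 0.1 rad and x of plug_gauge in the frame of long_tray between -0.032 and 0.032 m and y of plug_gauge in the frame of long_tray between -0.03 and 0.03 m and z of plug_gauge in the frame of long_tray between -0.002 and 0.018 m and angle between the y axis of plug_gauge and the y axis of long_tray, either way round below 0.4 rad and angle between the y axis of plug_gauge and the z axis of long_tray, either way round above 1.51 rad and linear speed of each of spacer, lens, retaining_ring, ring_gauge, plug_gauge below 0.02 m/s); the robot touches nothing.
It fails at once if the lens is dropped (falls more than about 3 cm) (linear speed of lens above 0.75 m/s and contact force between the fingers and lens below 0.05 N).
It also fails if it takes over 128 s, if anything falls off the work surface, if the arm or the gripper's body presses on something with over 40 N, if the wrist force passes 120 N, or if a joint passes its speed limit or range.

ROBOT

A 6-joint arm with a two-finger parallel gripper is mounted at the origin on a cart in front of the work surface, level with it; the furniture and walls round the work are solid. World frame = base frame: x ahead of the robot, y to its left, z up, the work surface at z = 0. Lengths are in mm, angles in rad, forces in N, time in s.
With the tool pointing down it reaches from about 275 to 850 mm from the base axis. Payload 5.2 kg.
Tool frame: the origin (TCP) lies midway between the tips of the shut fingers; the grasp point (between the pads) lies 19 mm behind it; z points along the fingers, y is the line along which they close (so a half turn about z gives the same grasp; the last joint's range is limited). The gripper opens to 85 mm and grips with 20 to 120 N. Pads are 22 mm wide; open, the fingers measure 114 mm over their backs; the gripper's body (76 mm by 85 mm) begins 54 mm behind the grasp point. The pads swing forward as they close: fully open they stand 13 mm farther back than shut.
Start: joints at [1.012, 0.259, 1.535, -0, 1.348, -0.203], TCP at [191.566, 515.565, 231.31] pointing down, gripper open.
Joint ranges: [-3.14, 3.14], [-0.91, 2.08], [0.19, 2.58], [-1.22, 4.36], [0.22, 2.71], [-3.12, 3.12]. Speed limits (rad/s): [2.57, 2.57, 3.14, 3.14, 3.14, 3.14].

INTERFACE

Orientations are given as a unit quaternion [x, y, z, w].
In Python, from plant import r, read_camera, camera_model, order gives the robot as it stands. The module is installed in compiled form; this text tells all that it offers.
- The arm moves only by the shell command python3 -m creep 'ROWS' [FORCE]. ROWS is JSON, a list of rows, each a list of 7 numbers: the turn, a rotation vector about the tool's x, y, z in degrees, then the shift along the tool's x, y, z in cm, then the closure, from -1 (fully open) to 1 (shut). In form: [[ax, ay, az, x, y, z, jaw], ...]. A call has 1 to 20 rows; each row is the pose to reach, as a shift and turn from the pose commanded when the call began, along the tool's axes at that moment; what a row does not reach only later rows make up. A row lasts 1/12 s, in which the tool goes at most 41.7 mm and 7.16 degrees, less where a joint would pass 70% of its speed; a pose out of reach is approached as far as the arm can. A call with a gripper value outside its range is refused whole. The fingers move at their own pace and stop on an object; FORCE is the grip in N (left out, the last holds). Time passes only in rows, so rows that repeat a pose let the fingers close. It gives the time, the measured TCP pose, the force, the opening and the grip force at its end, in the units of the state.
- r.get_state(): the state, without advancing time (a new reading comes with each control period).
- read_camera(name): name is "scene" or "top" or "wrist"; returns (picture, depth): 400x640x3 uint8, red, green, blue; 400x640 float32, mm along the optical axis (not along the pixel's ray), 0 where there is no reading.
- camera_model(name): a dict with "vertical_fov" (degrees; the focal length in pixels is half the picture's height over the tangent of half this angle, whatever the lens; pixels are square), "cx", "cy" (the principal point, pixels), "camera_from_world" (4x4, takes a point from world to camera coordinates). Camera axes: x right, y down, z forward; pixel columns grow to the right and rows downward; lengths in mm; the calibration is good to about 2 mm. A picture is of the moment at which its call begins: read the wrist's pose just before it. camera_model takes no time and is no camera call; for the wrist camera it gives the pose at the moment of the call.
- order.hand_in(): hands the job in; it is judged then, once.
The state is a dict: "time": time; "joint_positions": joint angles; "qd": joint speeds; "effort": joint torques, N m; "position": TCP position; "tcp_rot": TCP orientation; "ft_force": force on the tool from outside, world axes, zero at the start; "wrist_torque": the same for the moment, N m; "width": opening from 0.0 (shut) to 1.0 (fully open); "finger_force": force on a finger pad.
Only numpy, scipy, OpenCV 4.12 (cv2) and the standard library are available. Lean on these libraries where they do the work, as an engineer would, in place of code of your own. Each camera call takes 0.05 s, during which the arm holds its last target. There are 200 camera calls.

## Working session

There is one attempt and no reset: what is moved stays moved. The work goes in short steps, Python scripts to look and compute and a shell command to move; the robot and the scene stay as the last step left them, time stands still between calls to the robot, and variables do not carry over. Pictures are saved under pics/ and viewed, at most 18 in all, crops included, and the job is handed in when it is done.

```bash
mkdir -p pics; cat > h.py <<'E'
import numpy as np, cv2
from plant import r, read_camera, camera_model, order
from scipy.spatial.transform import Rotation as R
def K(m):
    f=200/np.tan(np.radians(m["vertical_fov"]/2)); return f,m["cx"],m["cy"]
def ray(m,u,v,z):
    f,cx,cy=K(m); T=np.array(m["camera_from_world"]); Rw=T[:3,:3].T; o=-Rw@T[:3,3]
    d=Rw@np.array([(u-cx)/f,(v-cy)/f,1]); return o+d*(z-o[2])/d[2]
def cloud(m,dep):
    f,cx,cy=K(m); T=np.array(m["camera_from_world"]); v,u=np.mgrid[:400,:640]
    P=np.stack([(u-cx)/f*dep,(v-cy)/f*dep,dep],-1)
    return (P-T[:3,3])@T[:3,:3]
def shot(n,name):
    m=camera_model(n); p,d=read_camera(n); cv2.imwrite(f"pics/{name}.png",p[:,:,::-1]); np.savez(f"pics/{name}.npz",p=p,d=d,m=np.array(m["camera_from_world"]),k=[m["vertical_fov"],m["cx"],m["cy"]]); return m,p,d
def load(name):
    z=np.load(f"pics/{name}.npz"); return dict(vertical_fov=z['k'][0],cx=z['k'][1],cy=z['k'][2],camera_from_world=z['m']),z['p'],z['d']
E
python3 - <<'E'
from h import *
for n in("top","scene","wrist"):
    m,p,d=shot(n,n+"0"); print(n,m["vertical_fov"],m["cx"],m["cy"],np.round(np.linalg.inv(m["camera_from_world"]),3).tolist(),(d>0).mean())
print(r.get_state())
E
```

```text
top 53.17289063612791 331.7881217921563 197.4630758362288 [[-0.015, -0.988, 0.154, 352.557], [-1.0, 0.016, 0.004, -18.801], [-0.006, -0.154, -0.988, 1135.056], [0.0, 0.0, 0.0, 1.0]] 0.9959609375
scene 50.519506124062936 317.02035871351814 194.42037364932827 [[0.613, -0.356, 0.705, -301.383], [-0.79, -0.262, 0.554, -669.379], [-0.012, -0.897, -0.442, 531.294], [0.0, 0.0, 0.0, 1.0]] 0.92129296875
wrist 64.97334081152924 315.00300212520045 201.66679612010648 [[0.349, 0.897, 0.27, 122.154], [0.937, -0.333, -0.102, 541.026], [-0.001, 0.289, -0.957, 372.939], [0.0, 0.0, 0.0, 1.0]] 0.99604296875
{'time': 0.15, 'joint_positions': array([ 1.01221911e+00,  2.59201625e-01,  1.53580771e+00, -4.34969820e-06,
        1.34802322e+00, -2.02817104e-01]), 'qd': array([ 0.00062885, -0.00251287, -0.00425978,  0.0018923 ,  0.00054195,
       -0.00083012]), 'effort': array([ 1.23800437e-03, -4.46384740e+01, -2.90819764e+01, -4.08899714e-04,
        8.11537000e-03, -4.37003939e-05]), 'position': array([191.33865318, 515.21847537, 230.66129615]), 'tcp_rot': array([ 1.76942960e-01,  9.84220844e-01, -6.69194427e-04, -2.65541579e-04]), 'ft_force': array([-0.18205206, -1.05000593,  0.65283293]), 'wrist_torque': array([ 0.02484927, -0.04784234, -0.00236078]), 'finger_force': 0.0, 'width': 1.0025233423831106}
```

View pics/top0.png

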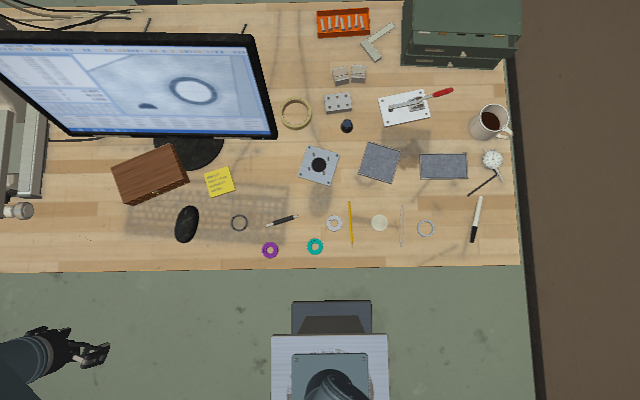

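View pics/scene0.png

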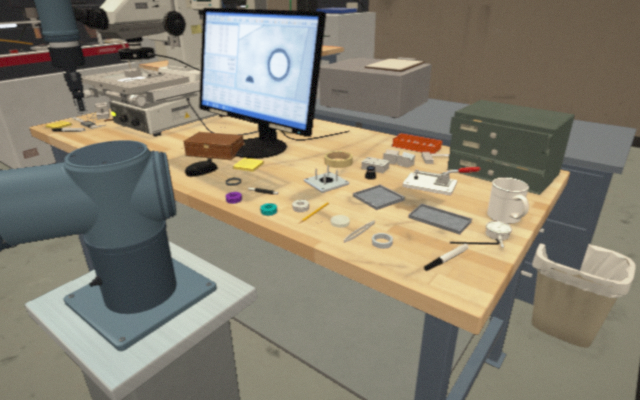

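Top view candidates:
- Dark ring (239,222): the retaining ring, being thin and dark.
- Black-handled pin (283,220): the plug gauge.
- Rings (334,223), (270,250) purple and (315,246) turquoise: the bright (334,223) fits the ring gauge.
- Pale disc (380,223): the lens, having no hole.
- Wide-bore bright ring (426,228): the spacer.
- Brass ring (296,113): unrelated.

The holder is at (319,165), the square tray at (380,162) and the long tray at (443,166). I'll confirm these in one enlarged crop.

```bash
python3 - <<'E'
from h import *
m,p,d=load("top0")
cv2.imwrite("pics/crop0.png",cv2.resize(p[130:265,220:480,::-1],None,fx=3,fy=3,interpolation=cv2.INTER_CUBIC))
C=cloud(m,d)
for n,(u,v),z in[("ret",(239,222),8),("plug",(283,220),12),("rg",(334,223),16),("lens",(380,223),10),("sp",(426,228),14),("hold",(319,165),12),("sq",(380,162),3),("long",(443,166),3),("purple",(270,250),16),("turq",(315,246),16),("pencil",(350,223),7),("rod",(402,225),5)]:
    print(n,np.round(ray(m,u,v,z)),np.round(C[v,u]))
# trays and holder: colour masks
hsv=cv2.cvtColor(p,cv2.COLOR_RGB2HSV)
g=((hsv[...,1]<70)&(hsv[...,2]<235)).astype(np.uint8)
g[:135]=0;g[:,:225]=0;g[262:]=0;g[:,480:]=0
for c in cv2.findContours(g,cv2.RETR_EXTERNAL,cv2.CHAIN_APPROX_NONE)[0]:
    if cv2.contourArea(c)<40: continue
    z=11
    w=np.array([ray(m,*q[0],z)[:2] for q in c],np.float32); print(np.round(c.mean(0)),[np.round(x,1) for x in cv2.minAreaRect(w)])
E
```

```text
ret [462. 250.   8.] [463. 252.  -0.]
plug [466. 124.  12.] [466. 125.   8.]
rg [455. -19.  16.] [456. -19.   4.]
lens [ 453. -149.   10.] [ 453. -149.   12.]
sp [ 437. -277.   14.] [ 438. -280.   -1.]
hold [623.  21.  12.] [624.  21.  10.]
sq [ 631. -156.    3.] [ 632. -156.    2.]
long [ 616. -338.    3.] [ 617. -338.    2.]
purple [382. 160.  16.] [383. 162.  -0.]
turq [391.  35.  16.] [392.  35.   0.]
pencil [455. -65.   7.] [454. -64.  12.]
rod [ 447. -211.    5.] [ 447. -212.    2.]
[[426. 228.]] [array([ 437.2, -276.1]), array([48.2, 45. ]), np.float64(89.1)]
[[334. 223.]] [array([456.6, -19.3]), array([45.1, 42.4]), np.float64(89.1)]
[[379. 222.]] [array([ 456.1, -144.8]), array([48. , 45.2]), np.float64(89.1)]
[[402. 226.]] [array([ 444.3, -209. ]), array([ 14.1, 118.6]), np.float64(87.6)]
[[475. 220.]] [array([ 460.3, -418.7]), array([ 17. , 133.2]), np.float64(73.3)]
[[259. 213.]] [array([482.7, 187.1]), array([171.4, 203.9]), np.float64(1.5)]
[[452. 185.]] [array([ 560.1, -359.2]), array([48.7, 20.3]), np.float64(89.1)]
[[319. 180.]] [array([580.6,  28.6]), array([115.3, 199.4]), np.float64(82.2)]
[[247. 151.]] [array([673. , 232.9]), array([92.8, 39. ]), np.float64(89.1)]
[[423. 160.]] [array([ 625.7, -257.3]), array([373.2, 165.6]), np.float64(89.0)]
[[250. 138.]] [array([706.2, 216.2]), array([ 27.2, 157.6]), np.float64(1.5)]
```

View pics/crop0.png

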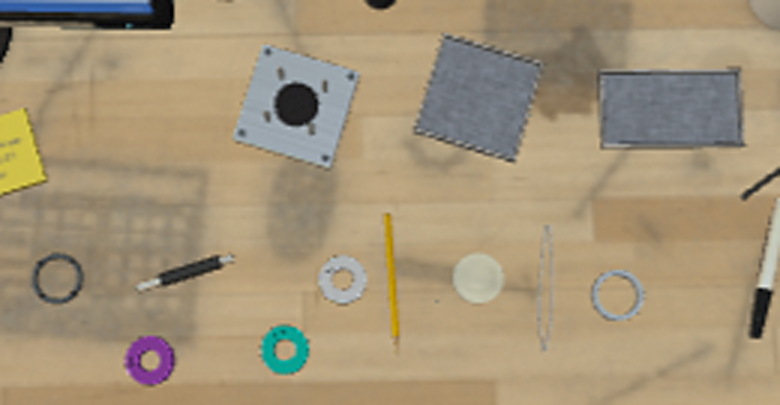

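All seven candidates check out in the crop: dark slotted ring (57,278), plug (187,273), bright ring gauge (343,279), lens (478,278), spacer (618,295), and the coloured look-alikes below. The holder and square tray are turned about -16°, and the long tray is about straight. Next I'll work out the moves for closer wrist views.

```bash
cat >> h.py <<'E'
def go(x,y,z,ang,pos=None,q=None):
    "print tool-frame turn (deg) and shift (cm) to world tcp x,y,z with tool y at angle ang (deg, mod 180), pointing down"
    s=r.get_state(); pos=s["position"] if pos is None else pos; Rt=R.from_quat(s["tcp_rot"] if q is None else q)
    best=None
    for a in(ang,ang+180):
        a=np.radians(a); Y=np.array([np.cos(a),np.sin(a),0]); Z=np.array([0,0,-1.]); T=R.from_matrix(np.stack([np.cross(Y,Z),Y,Z],1))
        v=(Rt.inv()*T).as_rotvec(degrees=True)
        if best is None or np.linalg.norm(v)<np.linalg.norm(best): best=v
    print("turn",np.round(best,1),"shift cm",np.round(Rt.inv().apply(np.array([x,y,z])-pos)/10,2))
E
python3 - <<'E'
from h import *
m,p,d=load("top0"); C=cloud(m,d)
M=C[(C[...,2]>60)&(C[...,0]>300)&(C[...,0]<800)&(C[...,1]>-200)&(C[...,1]<300)]
print("tall near:",M.min(0),M[:,1].min()); q=M[M[:,1]<130]; print(q.min(0) if len(q) else None)
go(460,-210,170,74); go(470,110,170,74)
E
```

```text
tall near: [352.55672394 -18.80130675 110.20829723] -18.801306746681355
[352.55672394 -18.80130675 119.02861345]
turn [-0.1 -0.  -4.4] shift cm [-50.45 -58.61   6.13]
turn [-0.1 -0.  -4.4] shift cm [-40.24 -28.27   6.09]
```

```bash
python3 -m creep '[[0,0,-4.4,-40.2,-28.3,6.1,-1],[0,0,-4.4,-40.2,-28.3,6.1,-1],[0,0,-4.4,-40.2,-28.3,6.1,-1],[0,0,-4.4,-40.2,-28.3,6.1,-1],[0,0,-4.4,-40.2,-28.3,6.1,-1],[0,0,-4.4,-40.2,-28.3,6.1,-1],[0,0,-4.4,-40.2,-28.3,6.1,-1],[0,0,-4.4,-40.2,-28.3,6.1,-1],[0,0,-4.4,-40.2,-28.3,6.1,-1],[0,0,-4.4,-40.2,-28.3,6.1,-1],[0,0,-4.4,-40.2,-28.3,6.1,-1],[0,0,-4.4,-40.2,-28.3,6.1,-1],[0,0,-4.4,-40.2,-28.3,6.1,-1],[0,0,-4.4,-40.2,-28.3,6.1,-1],[0,0,-4.4,-40.2,-28.3,6.1,-1],[0,0,-4.4,-40.2,-28.3,6.1,-1]]' && python3 - <<'E'
from h import *
m,p,d=shot("wrist","w1"); print(r.get_state()["time"]); go(460,-210,170,74)
E
```

```text
time: 1.48
position: [468.9, 111.2, 170.3]
tcp_rot: [0.139, 0.99, 0.0, -0.0]
ft_force: [-0.8, -0.3, 0.8]
width: 1.0
finger_force: 0.0
1.5333
turn [ 0.  -0.   0.1] shift cm [-7.940e+00 -3.116e+01  3.000e-02]
```

View pics/w1.png

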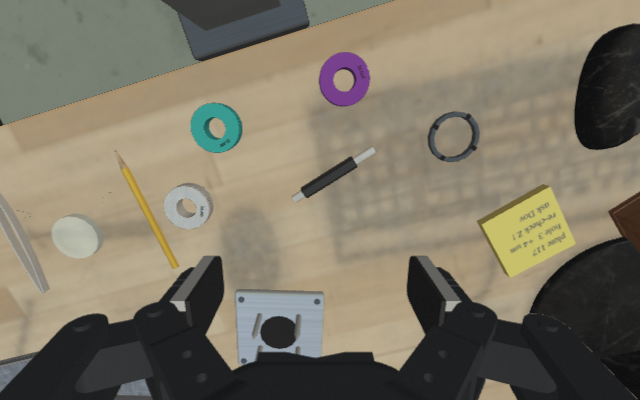

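The wrist view shows the retaining ring (454,137), plug (334,175), ring gauge (188,207), lens (76,237) and the holder disc (279,332). The second view is next.

```bash
python3 -m creep '[[0,0,0,-7.9,-31.2,0,-1],[0,0,0,-7.9,-31.2,0,-1],[0,0,0,-7.9,-31.2,0,-1],[0,0,0,-7.9,-31.2,0,-1],[0,0,0,-7.9,-31.2,0,-1],[0,0,0,-7.9,-31.2,0,-1],[0,0,0,-7.9,-31.2,0,-1],[0,0,0,-7.9,-31.2,0,-1],[0,0,0,-7.9,-31.2,0,-1],[0,0,0,-7.9,-31.2,0,-1],[0,0,0,-7.9,-31.2,0,-1]]' && python3 - <<'E'
from h import *
m,p,d=shot("wrist","w2"); print(r.get_state()["time"],r.get_state()["position"])
E
```

```text
time: 2.45
position: [459.8, -209.8, 170.3]
tcp_rot: [0.139, 0.99, 0.0, -0.0]
ft_force: [-0.2, -0.0, -0.3]
width: 1.002
finger_force: 0.0
2.5 [ 459.81320847 -209.42230065  170.29648705]
```

View pics/w2.png

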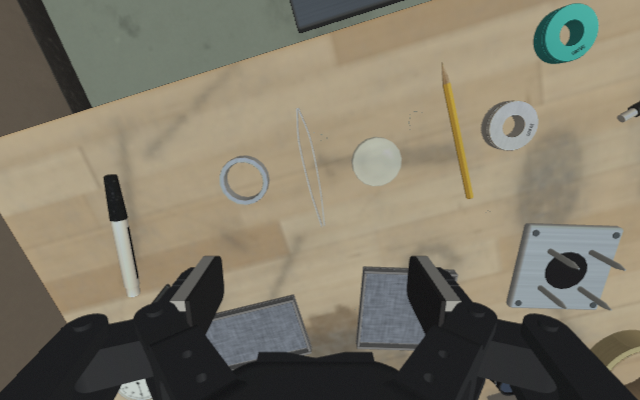

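The second view shows the spacer (244,180), tweezers-like loop (310,165), lens (377,162), ring gauge (511,125) and holder disc (566,270). Both trays are partly behind the fingers. Now measuring by masks.

```bash
cat >> h.py <<'E'
def blob(m,p,u,v,h,mode,rad=40,z0=0):
    hsv=cv2.cvtColor(p,cv2.COLOR_RGB2HSV); S,V=hsv[...,1].astype(int),hsv[...,2].astype(int)
    k={"pale":S<55,"dark":V<110,"black":V<60}[mode].astype(np.uint8)
    c0=np.zeros_like(k); cv2.circle(c0,(u,v),rad,1,-1); k*=c0
    cs=cv2.findContours(k,cv2.RETR_EXTERNAL,cv2.CHAIN_APPROX_NONE)[0]; c=max(cs,key=cv2.contourArea)
    c=cv2.convexHull(c)
    w=np.array([ray(m,*q[0],z0+h/2)[:2] for q in c],np.float32)
    M=cv2.moments(w.reshape(-1,1,2)); return np.array([M["m10"],M["m01"]])/M["m00"], cv2.minAreaRect(w)
E
python3 - <<'E'
from h import *
np.set_printoptions(precision=1,suppress=True)
f=lambda n,a:print(n,a[0],"size",np.round(a[1][1],1),"ang",round(a[1][2],1))
m1,p1,_=load("w1"); m2,p2,_=load("w2"); m0,p0,_=load("top0")
f("ret w1",blob(m1,p1,454,137,8,"dark")); f("ret top",blob(m0,p0,239,222,8,"dark",14))
f("rg w1",blob(m1,p1,188,207,16,"pale",32)); f("rg w2",blob(m2,p2,511,125,16,"pale",36)); f("rg top",blob(m0,p0,334,223,16,"pale",12))
f("lens w1",blob(m1,p1,76,237,12,"pale",36)); f("lens w2",blob(m2,p2,377,162,12,"pale",36));f("lens top",blob(m0,p0,380,222,12,"pale",14))
f("sp w2",blob(m2,p2,244,180,14,"pale",36)); f("sp top",blob(m0,p0,426,228,14,"pale",14))
f("plugh w1",blob(m1,p1,330,178,12,"dark",40)); f("plugh top",blob(m0,p0,283,220,12,"dark",16))
f("disc w1",blob(m1,p1,279,332,0,"black",18,12)); f("disc top",blob(m0,p0,319,165,0,"black",9,12)); f("disc w2",blob(m2,p2,566,271,0,"black",24,12))
# tray corners from the top crop (z=11) and holder plate corners (z=10)
for n,cs,z in[("hold",[(266,48),(356,74),(328,166),(237,137)],10),("sq",[(444,36),(541,63),(514,160),(416,131)],11),("long",[(600,72),(740,70),(743,145),(600,147)],11)]:
    w=np.array([ray(m0,a/3+220-.33,b/3+130-.33,z)[:2] for a,b in cs]); e=w[1]-w[0]; print(n,w.mean(0),"edge ang",np.degrees(np.arctan2(e[1],e[0])),np.linalg.norm(e))
E
```

```text
ret w1 [461.3 252.4] size [50.  47.5] ang 74.1
ret top [461.8 250.9] size [46.  45.5] ang 1.0
rg w1 [455.4 -19.1] size [45.9 53. ] ang 21.8
rg w2 [455.4 -17.2] size [53.7 46.1] ang 63.3
rg top [456.2 -18.9] size [45.2 42.5] ang 89.1
lens w1 [ 454.5 -145.2] size [48.2 56.7] ang 9.3
lens w2 [ 454.9 -145.8] size [49.  48.8] ang 78.6
lens top [ 455.6 -146.6] size [45.3 45.5] ang 88.3
sp w2 [ 436.7 -276.6] size [48.3 51.6] ang 27.0
sp top [ 437.4 -277.2] size [48.3 45.1] ang 89.1
plugh w1 [466.  125.9] size [13.6 60.6] ang 16.6
plugh top [466.7 125.2] size [13.6 58.1] ang 17.7
disc w1 [623.6  23.4] size [37.7 41.1] ang 73.0
disc top [625.1  22.8] size [37.5 38.5] ang 89.3
disc w2 [623.9  22.8] size [41.8 42. ] ang 16.2
hold [623.7  22.6] edge ang -107.50809724207551 91.03106971993844
sq [ 629.2 -152.5] edge ang -107.08063864538578 97.10145618157915
long [ 615.3 -336.1] edge ang -90.09810683927876 134.78201415091849
```

```bash
python3 - <<'E'
from h import *
go(437,-277,60,74); go(437,-277,2,74)
E
```

```text
turn [ 0.  -0.   0.1] shift cm [ 0.34 -7.13 11.02]
turn [ 0.  -0.   0.1] shift cm [ 0.34 -7.14 16.82]
```

```bash
python3 -m creep '[[0,0,0,0.34,-7.13,11,-0.46],[0,0,0,0.34,-7.13,11,-0.46],[0,0,0,0.34,-7.13,11,-0.46],[0,0,0,0.34,-7.13,11,-0.46],[0,0,0,0.34,-7.13,14,-0.46],[0,0,0,0.34,-7.13,16.8,-0.46],[0,0,0,0.34,-7.13,16.8,-0.46],[0,0,0,0.34,-7.13,16.8,-0.46],[0,0,0,0.34,-7.13,16.8,0.3],[0,0,0,0.34,-7.13,16.8,0.3],[0,0,0,0.34,-7.13,16.8,0.3],[0,0,0,0.34,-7.13,16.8,0.3],[0,0,0,0.34,-7.13,16.8,0.3],[0,0,0,0.34,-7.13,16.8,0.3],[0,0,0,0.34,-7.13,16.8,0.3]]' 30; python3 - <<'E'
from h import *
print(r.get_state()["position"]); go(437,-277,90,73);go(624,22.7,90,73); go(624,22.7,15.5,73)
E
```

```text
time: 3.75
position: [438.3, -279.3, 4.6]
tcp_rot: [0.139, 0.99, -0.001, 0.002]
ft_force: [0.4, 4.2, 8.9]
width: 0.543
finger_force: 31.1
[ 438.33465046 -279.25312549    4.62553461]
turn [-0.   0.2  1. ] shift cm [ 0.16  0.17 -8.54]
turn [-0.   0.2  1. ] shift cm [-9.56 34.13 -8.53]
turn [-0.   0.2  1. ] shift cm [-9.54 34.14 -1.08]
```

```bash
python3 -m creep '[[0,0,1,0,0,-3,0.3],[0,0,1,0,0,-6,0.3],[0,0,1,0,0,-9,0.3],[0,0,1,0,0,-9,0.3],[0,0,1,0,0,-9,0.3]]'; python3 - <<'E'
from h import *
m,p,d=shot("wrist","w3"); s=r.get_state(); print(s["position"],s["finger_force"],s["ft_force"])
cv2.imwrite("pics/w3c.png",cv2.resize(p[200:400,160:480,::-1],None,fx=2,fy=2))
go(624,22.7,90,73)
E
```

```text
time: 4.17
position: [438.5, -280.4, 95.3]
tcp_rot: [0.148, 0.989, -0.002, 0.003]
ft_force: [-0.8, 0.2, -1.1]
width: 0.543
finger_force: 31.3
[ 437.38304353 -279.39475537   93.58802359] 31.26796105876565 [-0.67310181 -0.05518211 -0.92519705]
turn [-0.1  0.1  0. ] shift cm [-9.03 34.34  0.33]
```

View pics/w3c.png

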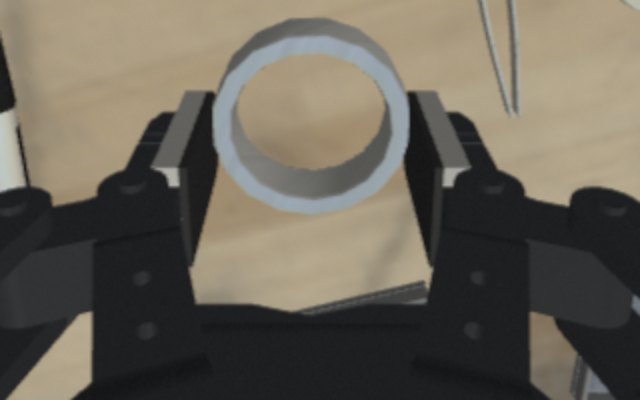

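```bash
python3 - <<'E'
from h import *
m,p,d=load("w3"); hsv=cv2.cvtColor(p,cv2.COLOR_RGB2HSV)
k=((hsv[...,1]<60)&(hsv[...,2]>120)).astype(np.uint8); k[:,:266]=0;k[:,366:]=0;k[:205]=0;k[310:]=0
c=cv2.findContours(k,cv2.RETR_CCOMP,cv2.CHAIN_APPROX_NONE); 
pos=np.array([437.4,-279.4,93.6]);s=r.get_state(); Rt=R.from_quat(s["tcp_rot"])
for q in c[0]:
    if cv2.contourArea(q)<1500: continue
    w=np.array([ray(m,*a[0],103)for a in q]); t=Rt.inv().apply(w-pos); (cx,cy),rr=cv2.minEnclosingCircle(t[:,:2].astype(np.float32)); print(cx,cy,rr,t.mean(0))
E
```

```text
-0.9287449717521667 4.906865119934082 30.271596908569336 [ 1.53996449  3.3869335  -9.40896336]
0.7120033502578735 -0.4650450646877289 19.56380271911621 [ 0.89714095 -0.18675787 -9.40209779]
```

```bash
python3 -m creep '[[0,0,0,-9.1,34.3,0,0.3],[0,0,0,-9.1,34.3,0,0.3],[0,0,0,-9.1,34.3,0,0.3],[0,0,0,-9.1,34.3,0,0.3],[0,0,0,-9.1,34.3,0,0.3],[0,0,0,-9.1,34.3,0,0.3],[0,0,0,-9.1,34.3,0,0.3],[0,0,0,-9.1,34.3,0,0.3],[0,0,0,-9.1,34.3,0,0.3],[0,0,0,-9.1,34.3,0,0.3],[0,0,0,-9.1,34.3,0,0.3],[0,0,0,-9.1,34.3,0,0.3]]'; python3 - <<'E'
from h import *
m,p,d=shot("wrist","w4"); s=r.get_state(); print(s["position"]); 
cv2.imwrite("pics/w4c.png",cv2.resize(p[200:400,160:480,::-1],None,fx=2,fy=2))
go(624.8,22.5,50,73); go(624.8,22.5,17,73)
E
```

```text
time: 5.22
position: [622.8, 22.1, 90.8]
tcp_rot: [0.148, 0.989, -0.0, -0.002]
ft_force: [-0.9, -0.8, -0.3]
width: 0.538
finger_force: 31.3
[622.93796909  21.54208923  91.2289181 ]
turn [-0.  -0.1 -0. ] shift cm [-0.16  0.15  4.12]
turn [-0.  -0.1 -0. ] shift cm [-0.17  0.15  7.42]
```

View pics/w4c.png

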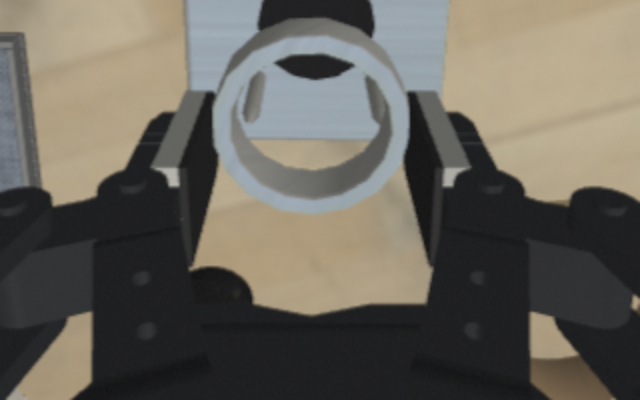

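The spacer (crop 312,125) is centred across on the disc (316,45), and the plate edges run parallel to the view. Lowering it.

```bash
python3 -m creep '[[0,0,0,-0.15,0.12,2,0.3],[0,0,0,-0.15,0.12,4,0.3],[0,0,0,-0.15,0.12,5.5,0.3],[0,0,0,-0.15,0.12,6.5,0.3],[0,0,0,-0.15,0.12,7,0.3],[0,0,0,-0.15,0.12,7.3,0.3],[0,0,0,-0.15,0.12,7.4,0.3],[0,0,0,-0.15,0.12,7.4,0.3],[0,0,0,-0.15,0.12,7.4,0.3]]'
```

```text
time: 6.02
position: [626.6, 22.9, 19.2]
tcp_rot: [0.148, 0.989, -0.0, 0.001]
ft_force: [-1.3, 0.4, -0.5]
width: 0.543
finger_force: 31.3
```

```bash
python3 -m creep '[[0,0,0,0,0,0.1,0.3],[0,0,0,0,0,0.2,0.3],[0,0,0,0,0,0.2,0.3],[0,0,0,0,0,0.2,0.3]]';  python3 -m creep '[[0,0,0,0,0,0.1,0.3],[0,0,0,0,0,0.1,0.3],[0,0,0,0,0,0.1,0.3]]'
```

```text
time: 6.35
position: [626.4, 23.2, 16.8]
tcp_rot: [0.148, 0.989, 0.0, 0.001]
ft_force: [0.1, -0.6, 1.1]
width: 0.539
finger_force: 31.5
time: 6.6
position: [626.4, 23.2, 16.7]
tcp_rot: [0.148, 0.989, -0.0, 0.001]
ft_force: [-2.0, 0.2, 8.3]
width: 0.539
finger_force: 32.0
```

```bash
python3 -m creep '[[0,0,0,0,0,0,-0.46],[0,0,0,0,0,0,-0.46],[0,0,0,0,0,0,-0.46],[0,0,0,0,0,0,-0.46],[0,0,0,0,0,-3,-0.46],[0,0,0,0,0,-6,-0.46],[0,0,0,0,0,-9,-0.46],[0,0,0,0,0,-9,-0.46],[0,0,0,0,0,-9,-0.46]]';  python3 - <<'E'
from h import *
s=r.get_state(); print(s["position"])
m,p,d=shot("wrist","w5"); cv2.imwrite("pics/w5c.png",p[150:400,160:480,::-1])
go(455,-145.7,70,73);go(455,-145.7,7,73)
E
```

```text
time: 7.35
position: [627.4, 23.0, 107.5]
tcp_rot: [0.148, 0.989, 0.0, 0.002]
ft_force: [0.2, -1.0, -1.1]
width: 0.726
finger_force: 0.0
[627.42414086  22.9545766  107.46001614]
turn [0.  0.1 0. ] shift cm [ 11.43 -21.14   3.55]
turn [0.  0.1 0. ] shift cm [ 11.44 -21.15   9.85]
```

View pics/w5c.png

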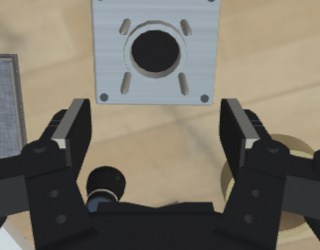

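The spacer is seated and centred between the posts (153,50). Next is the lens.

```bash
python3 -m creep '[[0,0,0,11.4,-21.1,3.5,-0.46],[0,0,0,11.4,-21.1,3.5,-0.46],[0,0,0,11.4,-21.1,3.5,-0.46],[0,0,0,11.4,-21.1,3.5,-0.46],[0,0,0,11.4,-21.1,3.5,-0.46],[0,0,0,11.4,-21.1,3.5,-0.46],[0,0,0,11.4,-21.1,3.5,-0.46],[0,0,0,11.4,-21.1,3.5,-0.46],[0,0,0,11.4,-21.1,3.5,-0.46]]';  python3 - <<'E'
from h import *
s=r.get_state(); pos=s["position"];Rt=R.from_quat(s["tcp_rot"])
m,p,d=shot("wrist","w6")
f,cx,cy=K(m); c=np.array(m["camera_from_world"])@np.array([455,-145.7,6,1]); u,v=int(cx+f*c[0]/c[2]),int(cy+f*c[1]/c[2])
b=blob(m,p,u,v,12,"pale",60); print(pos,u,v,b); go(*b[0],7,73); go(455,-145.7,7,73)
E
```

```text
time: 8.15
position: [454.9, -145.1, 69.5]
tcp_rot: [0.148, 0.989, 0.0, -0.001]
ft_force: [1.1, 0.5, -0.2]
width: 0.731
finger_force: 0.0
[ 454.9324563  -145.12619527   69.49662684] 314 218 (array([ 454.93899712, -146.03811652]), ((454.83990478515625, -146.08517456054688), (48.31892395019531, 50.13033676147461), 72.91590881347656))
turn [ 0. -0.  0.] shift cm [ 0.01 -0.14  6.28]
turn [ 0. -0.  0.] shift cm [ 0.02 -0.1   6.28]
```

```bash
python3 -m creep '[[0,0,0,0,-0.1,3,-0.46],[0,0,0,0,-0.1,5,-0.46],[0,0,0,0,-0.1,6.2,-0.46],[0,0,0,0,-0.1,6.2,-0.46],[0,0,0,0,-0.1,6.2,-0.46],[0,0,0,0,-0.1,6.2,0.3],[0,0,0,0,-0.1,6.2,0.3],[0,0,0,0,-0.1,6.2,0.3],[0,0,0,0,-0.1,6.2,0.3],[0,0,0,0,-0.1,6.2,0.3],[0,0,0,0,-0.1,6.2,0.3]]' 30; python3 -m creep '[[0,0,0,0,0,-1,0.3],[0,0,0,0,0,-3,0.3],[0,0,0,0,0,-6,0.3],[0,0,0,0,0,-9,0.3],[0,0,0,0,0,-9,0.3],[0,0,0,0,0,-9,0.3]]';python3 - <<'E'
from h import *
s=r.get_state(); pos=s["position"];Rt=R.from_quat(s["tcp_rot"])
m,p,d=shot("wrist","w7"); cv2.imwrite("pics/w7c.png",p[150:400,160:480,::-1])
b=blob(m,p,315,250,0,"pale",55,pos[2]); print(pos,Rt.inv().apply(np.r_[b[0],pos[2]]-pos),b[1]); go(624.2,22.7,92,73)
E
```

```text
time: 9.12
position: [456.3, -146.6, 10.1]
tcp_rot: [0.148, 0.989, -0.0, 0.002]
ft_force: [0.2, 3.0, 8.6]
width: 0.351
finger_force: 4.9
time: 9.62
position: [456.6, -147.3, 101.1]
tcp_rot: [0.148, 0.989, -0.001, 0.003]
ft_force: [0.2, 0.6, 0.3]
width: 0.353
finger_force: 0.0
[ 456.57913424 -147.26624765  101.10967348] [-3.6369671   0.39150977  0.02086905] ((461.4111022949219, -148.2317657470703), (54.100364685058594, 31.794485092163086), 78.15814208984375)
turn [-0.   0.2  0. ] shift cm [-11.19  21.12   0.77]
```

View pics/w7c.png

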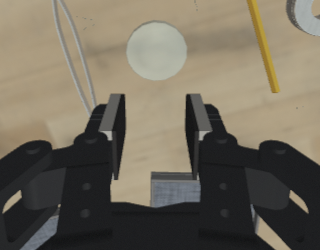

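The fingers slid over the rim because they were too high. The lens still lies flat at crop (157,50). I'll re-measure and go lower.

```bash
python3 -m creep '[[0,0,0,0,0,3,-0.46],[0,0,0,0,0,3,-0.46],[0,0,0,0,0,3,-0.46],[0,0,0,0,0,3,-0.46],[0,0,0,0,0,3,-0.46]]' ; python3 - <<'E'
from h import *
s=r.get_state(); pos=s["position"]
m,p,d=shot("wrist","w8")
f,cx,cy=K(m); c=np.array(m["camera_from_world"])@np.array([455,-145.7,6,1]); u,v=int(cx+f*c[0]/c[2]),int(cy+f*c[1]/c[2])
b=blob(m,p,u,v,12,"pale",60); print(pos,u,v,b); go(*b[0],1,73)
E
```

```text
time: 10.08
position: [455.2, -146.5, 68.7]
tcp_rot: [0.148, 0.989, -0.0, -0.0]
ft_force: [-0.8, 0.2, 0.1]
width: 0.728
finger_force: 0.0
[ 455.15901422 -146.45523607   68.6880151 ] 315 217 (array([ 454.93542032, -146.06784755]), ((454.74615478515625, -146.3843994140625), (48.571250915527344, 50.6862907409668), 74.84745788574219))
turn [-0.  0.  0.] shift cm [0.06 0.03 6.79]
```

```bash
python3 -m creep '[[0,0,0,0,0,3,-0.46],[0,0,0,0,0,5,-0.46],[0,0,0,0,0,6.5,-0.46],[0,0,0,0,0,6.8,-0.46],[0,0,0,0,0,6.8,-0.46],[0,0,0,0,0,6.8,-0.46],[0,0,0,0,0,6.8,0.3],[0,0,0,0,0,6.8,0.3],[0,0,0,0,0,6.8,0.3],[0,0,0,0,0,6.8,0.3],[0,0,0,0,0,6.8,0.3],[0,0,0,0,0,6.8,0.3]]' 30
```

```text
time: 11.13
position: [456.0, -146.9, 1.8]
tcp_rot: [0.148, 0.989, -0.001, 0.001]
ft_force: [-1.3, -0.2, 6.1]
width: 0.528
finger_force: 29.9
```

```bash
python3 -m creep '[[0,0,0,0,0,-0.5,0.3],[0,0,0,0,0,-1,0.3],[0,0,0,0,0,-1.5,0.3],[0,0,0,0,0,-1.5,0.3]]'; python3 - <<'E'
from h import *
s=r.get_state(); pos=s["position"];Rt=R.from_quat(s["tcp_rot"]); print(pos,s["width"],s["finger_force"])
m,p,d=shot("wrist","w9"); cv2.imwrite("pics/w9c.png",p[150:400,160:480,::-1])
go(454,-146,92,73); go(624.2,22.7,92,73)
E
```

```text
time: 11.47
position: [455.8, -146.8, 16.7]
tcp_rot: [0.148, 0.989, -0.0, 0.001]
ft_force: [0.1, -0.4, 0.2]
width: 0.529
finger_force: 30.7
[ 455.78945505 -146.75856627   16.66066427] 0.528501014496498 30.711438059806824
turn [-0.   0.1  0. ] shift cm [ 0.16  0.01 -7.58]
turn [-0.   0.1  0. ] shift cm [-11.19  21.12  -7.57]
```

View pics/w9c.png

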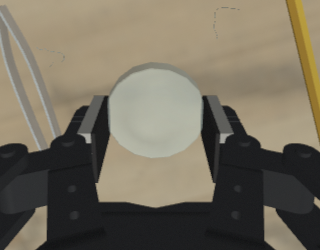

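```bash
python3 -m creep '[[0,0,0,0,0,-4,0.3],[0,0,0,0,0,-7.5,0.3],[0,0,0,-11.2,21.1,-7.5,0.3],[0,0,0,-11.2,21.1,-7.5,0.3],[0,0,0,-11.2,21.1,-7.5,0.3],[0,0,0,-11.2,21.1,-7.5,0.3],[0,0,0,-11.2,21.1,-7.5,0.3],[0,0,0,-11.2,21.1,-7.5,0.3],[0,0,0,-11.2,21.1,-7.5,0.3],[0,0,0,-11.2,21.1,-7.5,0.3],[0,0,0,-11.2,21.1,-7.5,0.3],[0,0,0,-11.2,21.1,-7.5,0.3]]'; python3 - <<'E'
from h import *
s=r.get_state(); pos=s["position"];print(pos,s["width"],s["finger_force"])
m,p,d=load("w5")
# spacer bore (black disc+bore) in w5 and plate
cv2
b=blob(m,p,313,200,0,"black",30,12); print("disc",b)
hsv=cv2.cvtColor(p,cv2.COLOR_RGB2HSV)
go(625,22.5,60,73); go(625,22.5,30,73)
E
```

```text
time: 12.52
position: [622.5, 21.8, 89.9]
tcp_rot: [0.148, 0.989, -0.0, -0.001]
ft_force: [0.2, -0.2, -0.8]
width: 0.528
finger_force: 31.3
[622.53201362  21.8404797   89.8842324 ] 0.527780857480268 31.25041902065277
disc (array([625.54998191,  23.52353226]), ((625.7288818359375, 23.528257369995117), (36.44930648803711, 33.06795120239258), 72.98189544677734))
turn [-0.  -0.1 -0. ] shift cm [-0.22  0.14  2.99]
turn [-0.  -0.1 -0. ] shift cm [-0.23  0.14  5.99]
```

```bash
python3 -m creep '[[0,0,0,-0.2,0.13,2,0.3],[0,0,0,-0.2,0.13,3.5,0.3],[0,0,0,-0.2,0.13,4.5,0.3],[0,0,0,-0.2,0.13,5.3,0.3],[0,0,0,-0.2,0.13,5.8,0.3],[0,0,0,-0.2,0.13,5.9,0.3],[0,0,0,-0.2,0.13,5.9,0.3],[0,0,0,-0.2,0.13,5.9,0.3]]'; python3 -m creep '[[0,0,0,0,0,0.1,0.3],[0,0,0,0,0,0.15,0.3],[0,0,0,0,0,0.15,0.3]]'
```

```text
time: 13.18
position: [626.5, 23.2, 32.0]
tcp_rot: [0.148, 0.989, 0.0, 0.001]
ft_force: [-0.0, -0.2, -0.2]
width: 0.528
finger_force: 31.3
time: 13.43
position: [626.2, 23.5, 30.2]
tcp_rot: [0.148, 0.989, 0.0, 0.0]
ft_force: [-0.9, -0.3, -1.5]
width: 0.525
finger_force: 31.3
```

```bash
python3 -m creep '[[0,0,0,0,0,0.1,0.3],[0,0,0,0,0,0.15,0.3],[0,0,0,0,0,0.15,0.3]]'; python3 -m creep '[[0,0,0,0,0,0.1,0.3],[0,0,0,0,0,0.15,0.3],[0,0,0,0,0,0.15,0.3]]'
```

```text
time: 13.68
position: [625.9, 23.5, 28.2]
tcp_rot: [0.148, 0.989, 0.0, -0.0]
ft_force: [0.5, 0.1, -1.3]
width: 0.527
finger_force: 31.3
time: 13.93
position: [626.1, 23.4, 27.9]
tcp_rot: [0.148, 0.989, -0.0, 0.0]
ft_force: [-2.9, -0.0, 7.3]
width: 0.522
finger_force: 31.9
```

```bash
python3 -m creep '[[0,0,0,0,0,0,-0.46],[0,0,0,0,0,0,-0.46],[0,0,0,0,0,0,-0.46],[0,0,0,0,0,0,-0.46],[0,0,0,0,0,-3,-0.46],[0,0,0,0,0,-6,-0.46],[0,0,0,0,0,-8,-0.46],[0,0,0,0,0,-8,-0.46],[0,0,0,0,0,-8,-0.46]]';  python3 - <<'E'
from h import *
s=r.get_state(); print(s["position"])
m,p,d=shot("wrist","w10"); cv2.imwrite("pics/w10c.png",p[150:400,160:480,::-1])
go(461.5,251.7,70,73)
E
```

```text
time: 14.68
position: [627.0, 23.3, 108.2]
tcp_rot: [0.148, 0.989, 0.0, 0.002]
ft_force: [-0.2, -0.3, -1.1]
width: 0.729
finger_force: 0.0
[627.02936701  23.27304278 108.22757551]
turn [0. 0. 0.] shift cm [22.39 17.03  3.66]
```

View pics/w10c.png

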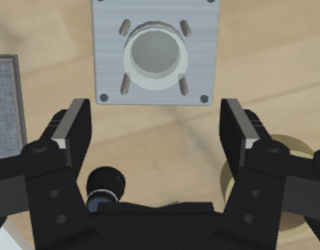

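The lens sits on the spacer between the posts, with its flat rim and dome visible around (157,55). Next is the retaining ring.

```bash
python3 -m creep '[[0,0,0,22.4,17,3.6,-0.46],[0,0,0,22.4,17,3.6,-0.46],[0,0,0,22.4,17,3.6,-0.46],[0,0,0,22.4,17,3.6,-0.46],[0,0,0,22.4,17,3.6,-0.46],[0,0,0,22.4,17,3.6,-0.46],[0,0,0,22.4,17,3.6,-0.46],[0,0,0,22.4,17,3.6,-0.46],[0,0,0,22.4,17,3.6,-0.46],[0,0,0,22.4,17,3.6,-0.46],[0,0,0,22.4,17,3.6,-0.46]]';  python3 - <<'E'
from h import *
s=r.get_state(); pos=s["position"]
m,p,d=shot("wrist","w11")
f,cx,cy=K(m); c=np.array(m["camera_from_world"])@np.array([461.5,251.7,4,1]); u,v=int(cx+f*c[0]/c[2]),int(cy+f*c[1]/c[2])
b=blob(m,p,u,v,8,"dark",44); print(pos,u,v,b); go(*b[0],0,73); go(461.5,251.7,0,73)
E
```

```text
time: 15.65
position: [462.1, 250.6, 70.3]
tcp_rot: [0.148, 0.989, -0.0, -0.0]
ft_force: [-0.2, -0.5, 0.1]
width: 0.732
finger_force: 0.0
[462.09533501 250.59037441  70.33904718] 316 215 (array([461.43451601, 252.05623122]), ((461.0635070800781, 252.00636291503906), (47.29650115966797, 48.267635345458984), 72.95117950439453))
turn [-0.  -0.  -0.1] shift cm [0.13 0.13 7.05]
turn [-0.  -0.  -0.1] shift cm [0.12 0.1  7.05]
```

```bash
python3 -m creep '[[0,0,0,0.1,0.1,3,-0.46],[0,0,0,0.1,0.1,5,-0.46],[0,0,0,0.1,0.1,6.5,-0.46],[0,0,0,0.1,0.1,6.9,-0.46],[0,0,0,0.1,0.1,7,-0.46],[0,0,0,0.1,0.1,7,-0.46],[0,0,0,0.1,0.1,7,0.3],[0,0,0,0.1,0.1,7,0.3],[0,0,0,0.1,0.1,7,0.3],[0,0,0,0.1,0.1,7,0.3],[0,0,0,0.1,0.1,7,0.3],[0,0,0,0.1,0.1,7,0.3]]' 30;  python3 -m creep '[[0,0,0,0,0,-1,0.3],[0,0,0,0,0,-4,0.3],[0,0,0,0,0,-7,0.3],[0,0,0,0,0,-9,0.3],[0,0,0,0,0,-9,0.3],[0,0,0,0,0,-9,0.3],[0,0,0,0,0,-9,0.3]]'; python3 - <<'E'
from h import *
s=r.get_state(); pos=s["position"];Rt=R.from_quat(s["tcp_rot"]); print(pos,s["width"],s["finger_force"])
m,p,d=shot("wrist","w12"); cv2.imwrite("pics/w12c.png",p[150:400,160:480,::-1])
go(625,22.5,92,73)
E
```

```text
time: 16.7
position: [462.0, 252.8, 2.3]
tcp_rot: [0.148, 0.989, 0.0, 0.001]
ft_force: [-0.3, -2.2, 6.0]
width: 0.533
finger_force: 30.5
time: 17.28
position: [460.2, 252.6, 90.6]
tcp_rot: [0.148, 0.989, -0.0, -0.0]
ft_force: [-1.3, -0.2, -0.6]
width: 0.53
finger_force: 31.0
[460.18761532 252.6179806   90.63652319] 0.5304963015485125 30.965741481631994
turn [-0.1 -0.1  0. ] shift cm [-22.51 -17.17  -0.22]
```

View pics/w12c.png

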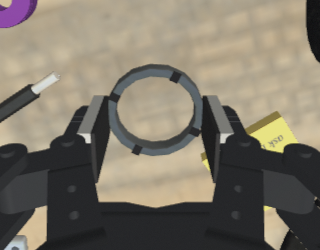

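```bash
python3 -m creep '[[0,0,0,-22.5,-17.1,-0.2,0.3],[0,0,0,-22.5,-17.1,-0.2,0.3],[0,0,0,-22.5,-17.1,-0.2,0.3],[0,0,0,-22.5,-17.1,-0.2,0.3],[0,0,0,-22.5,-17.1,-0.2,0.3],[0,0,0,-22.5,-17.1,-0.2,0.3],[0,0,0,-22.5,-17.1,-0.2,0.3],[0,0,0,-22.5,-17.1,-0.2,0.3],[0,0,0,-22.5,-17.1,-0.2,0.3],[0,0,0,-22.5,-17.1,-0.2,0.3],[0,0,0,-22.5,-17.1,-0.2,0.3],[0,0,0,-22.5,-17.1,-0.2,0.3]]'; python3 - <<'E'
from h import *
go(624.8,23,41,73)
E
```

```text
time: 18.33
position: [624.9, 24.9, 92.3]
tcp_rot: [0.147, 0.989, 0.0, -0.001]
ft_force: [-0.2, 0.4, -1.0]
width: 0.53
finger_force: 31.0
turn [-0.  -0.1  0.1] shift cm [-0.05 -0.19  5.13]
```

```bash
python3 -m creep '[[0,0,0,0,-0.1,2,0.3],[0,0,0,0,-0.1,3.5,0.3],[0,0,0,0,-0.1,4.5,0.3],[0,0,0,0,-0.1,5.1,0.3],[0,0,0,0,-0.1,5.1,0.3],[0,0,0,0,-0.1,5.1,0.3],[0,0,0,0,-0.1,5.1,0.3]]'; python3 -m creep '[[0,0,0,0,0,0.1,0.3],[0,0,0,0,0,0.15,0.3],[0,0,0,0,0,0.15,0.3]]'; python3 -m creep '[[0,0,0,0,0,0.1,0.3],[0,0,0,0,0,0.15,0.3],[0,0,0,0,0,0.15,0.3]]'
```

```text
time: 18.92
position: [626.4, 22.6, 42.7]
tcp_rot: [0.148, 0.989, 0.0, 0.001]
ft_force: [0.9, 0.2, -0.4]
width: 0.527
finger_force: 31.0
time: 19.17
position: [626.0, 22.4, 40.7]
tcp_rot: [0.148, 0.989, 0.0, 0.0]
ft_force: [-0.5, 0.6, -1.2]
width: 0.528
finger_force: 31.0
time: 19.42
position: [625.7, 22.4, 38.7]
tcp_rot: [0.148, 0.989, -0.0, -0.0]
ft_force: [0.1, 1.0, -0.7]
width: 0.527
finger_force: 31.0
```

```bash
python3 -m creep '[[0,0,0,0,0,0.1,0.3],[0,0,0,0,0,0.1,0.3],[0,0,0,0,0,0.1,0.3]]'
```

```text
time: 19.67
position: [625.8, 22.4, 38.3]
tcp_rot: [0.148, 0.989, -0.0, 0.0]
ft_force: [-1.5, -0.0, 4.1]
width: 0.531
finger_force: 31.6
```

```bash
python3 -m creep '[[0,0,0,0,0,0,-0.46],[0,0,0,0,0,0,-0.46],[0,0,0,0,0,0,-0.46],[0,0,0,0,0,0,-0.46],[0,0,0,0,0,-3,-0.46],[0,0,0,0,0,-6,-0.46],[0,0,0,0,0,-7,-0.46],[0,0,0,0,0,-7,-0.46],[0,0,0,0,0,-7,-0.46]]';  python3 - <<'E'
from h import *
s=r.get_state(); print(s["position"],s["joint_positions"])
m,p,d=shot("wrist","w13"); cv2.imwrite("pics/w13c.png",cv2.resize(p[150:270,240:400,::-1],None,fx=4,fy=4))
go(455.5,-18.5,90,-17)
E
```

```text
time: 20.42
position: [625.9, 22.4, 107.9]
tcp_rot: [0.148, 0.989, -0.0, 0.001]
ft_force: [-0.6, -0.1, -1.9]
width: 0.731
finger_force: 0.0
[625.91011654  22.42498582 107.92612921] [-1.42026130e-01  4.92797150e-01  1.50282151e+00 -1.16938113e-05
  1.14489349e+00 -1.41632327e+00]
turn [  0.1  -0.1 -90. ] shift cm [15.01 -8.88  1.7 ]
```

View pics/w13c.png

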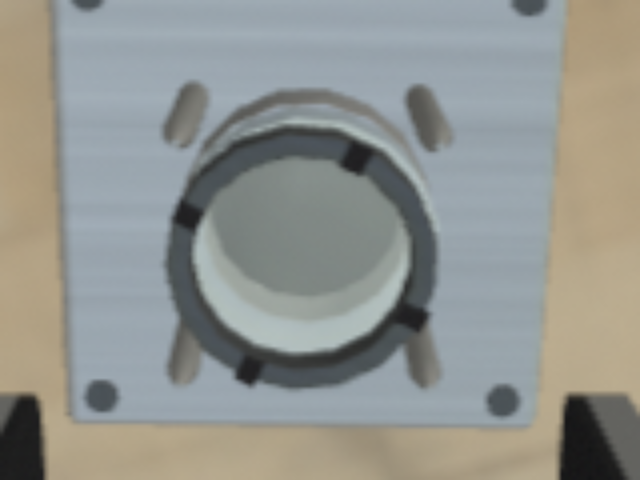

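The stack looks right: the ring is flat, centred on the lens and inside the four posts. Next is the ring gauge, turning +90° to keep the last joint mid-range.

```bash
python3 -m creep '[[0,0,90,15,-8.9,1.7,-0.46],[0,0,90,15,-8.9,1.7,-0.46],[0,0,90,15,-8.9,1.7,-0.46],[0,0,90,15,-8.9,1.7,-0.46],[0,0,90,15,-8.9,1.7,-0.46],[0,0,90,15,-8.9,1.7,-0.46],[0,0,90,15,-8.9,1.7,-0.46],[0,0,90,15,-8.9,1.7,-0.46],[0,0,90,15,-8.9,1.7,-0.46],[0,0,90,15,-8.9,1.7,-0.46],[0,0,90,15,-8.9,1.7,-0.46],[0,0,90,15,-8.9,1.7,-0.46],[0,0,90,15,-8.9,1.7,-0.46],[0,0,90,15,-8.9,1.7,-0.46],[0,0,90,15,-8.9,1.7,-0.46]]';  python3 - <<'E'
from h import *
s=r.get_state(); print(s["joint_positions"][5])
m,p,d=shot("wrist","w14")
f,cx,cy=K(m); c=np.array(m["camera_from_world"])@np.array([455.5,-18.5,8,1]); u,v=int(cx+f*c[0]/c[2]),int(cy+f*c[1]/c[2])
b=blob(m,p,u,v,16,"pale",46); print(u,v,b); go(*b[0],4,-17); go(455.5,-18.5,4,-17)
E
```

```text
time: 21.72
position: [455.2, -18.6, 89.5]
tcp_rot: [0.803, 0.596, -0.001, -0.001]
ft_force: [0.0, -0.1, -0.8]
width: 0.73
finger_force: 0.0
0.007673864337210595
315 209 (array([454.83280786, -19.16754212]), ((455.01165771484375, -18.921539306640625), (48.959678649902344, 46.03364181518555), 73.1749038696289))
turn [-0.1  0.   0.2] shift cm [-0.07 -0.02  8.58]
turn [-0.1  0.   0.2] shift cm [0.01 0.02 8.58]
```

```bash
python3 -m creep '[[0,0,0,0,0,3,-0.46],[0,0,0,0,0,6,-0.46],[0,0,0,0,0,8,-0.46],[0,0,0,0,0,8.5,-0.46],[0,0,0,0,0,8.5,-0.46],[0,0,0,0,0,8.5,-0.46],[0,0,0,0,0,8.5,0.4],[0,0,0,0,0,8.5,0.4],[0,0,0,0,0,8.5,0.4],[0,0,0,0,0,8.5,0.4],[0,0,0,0,0,8.5,0.4],[0,0,0,0,0,8.5,0.4]]' 50;  python3 -m creep '[[0,0,0,0,0,-2,0.4],[0,0,0,0,0,-5,0.4],[0,0,0,0,0,-7,0.4],[0,0,0,0,0,-7,0.4],[0,0,0,0,0,-7,0.4]]'; python3 - <<'E'
from h import *
go(629,-153,75,-17)
E
```

```text
time: 22.77
position: [457.4, -19.1, 7.5]
tcp_rot: [0.804, 0.595, 0.001, 0.001]
ft_force: [-0.3, -0.2, 5.7]
width: 0.481
finger_force: 49.7
time: 23.18
position: [457.6, -19.2, 77.6]
tcp_rot: [0.804, 0.595, 0.001, 0.002]
ft_force: [-0.4, 0.6, -2.2]
width: 0.481
finger_force: 51.3
turn [ 0.3 -0.   0. ] shift cm [-7.8  20.3   0.35]
```

```bash
python3 -m creep '[[0,0,0,-7.8,20.3,0,0.4],[0,0,0,-7.8,20.3,0,0.4],[0,0,0,-7.8,20.3,0,0.4],[0,0,0,-7.8,20.3,0,0.4],[0,0,0,-7.8,20.3,0,0.4],[0,0,0,-7.8,20.3,0,0.4],[0,0,0,-7.8,20.3,0,0.4],[0,0,0,-7.8,20.3,0,0.4],[0,0,0,-7.8,20.3,2,0.4],[0,0,0,-7.8,20.3,4,0.4],[0,0,0,-7.8,20.3,5.5,0.4],[0,0,0,-7.8,20.3,6,0.4],[0,0,0,-7.8,20.3,6.3,0.4],[0,0,0,-7.8,20.3,6.3,0.4],[0,0,0,-7.8,20.3,6.3,0.4],[0,0,0,-7.8,20.3,6.3,0.4]]'; python3 -m creep '[[0,0,0,0,0,0.1,0.4],[0,0,0,0,0,0.2,0.4],[0,0,0,0,0,0.2,0.4]]'
```

```text
time: 24.52
position: [628.3, -152.8, 14.1]
tcp_rot: [0.804, 0.595, 0.001, 0.001]
ft_force: [0.5, 0.1, -1.4]
width: 0.484
finger_force: 51.5
time: 24.77
position: [627.7, -152.8, 11.1]
tcp_rot: [0.804, 0.595, 0.0, 0.0]
ft_force: [0.0, 0.2, -1.9]
width: 0.485
finger_force: 51.5
```

```bash
python3 -m creep '[[0,0,0,0,0,0.1,0.4],[0,0,0,0,0,0.1,0.4],[0,0,0,0,0,0.1,-0.3],[0,0,0,0,0,0.1,-0.3],[0,0,0,0,0,0.1,-0.3],[0,0,0,0,0,0.1,-0.3],[0,0,0,0,0,-3,-0.3],[0,0,0,0,0,-6,-0.3],[0,0,0,0,0,-8,-0.3],[0,0,0,0,0,-8,-0.3]]'; python3 - <<'E'
from h import *
go(466.2,125.6,90,17)
E
```

```text
time: 25.6
position: [630.8, -154.0, 96.2]
tcp_rot: [0.804, 0.595, 0.002, 0.004]
ft_force: [1.5, -0.8, 1.2]
width: 0.646
finger_force: 0.0
turn [  0.5   0.2 -34. ] shift cm [ 21.94 -23.91   0.38]
```

```bash
python3 -m creep '[[0,0,-34,21.9,-23.9,0.4,-0.3],[0,0,-34,21.9,-23.9,0.4,-0.3],[0,0,-34,21.9,-23.9,0.4,-0.3],[0,0,-34,21.9,-23.9,0.4,-0.3],[0,0,-34,21.9,-23.9,0.4,-0.3],[0,0,-34,21.9,-23.9,0.4,-0.3],[0,0,-34,21.9,-23.9,0.4,-0.3],[0,0,-34,21.9,-23.9,0.4,-0.3],[0,0,-34,21.9,-23.9,0.4,-0.3],[0,0,-34,21.9,-23.9,0.4,-0.3],[0,0,-34,21.9,-23.9,0.4,-0.3],[0,0,-34,21.9,-23.9,0.4,-0.3]]';  python3 - <<'E'
from h import *
m,p,d=shot("wrist","w15")
f,cx,cy=K(m); c=np.array(m["camera_from_world"])@np.array([466.2,125.6,6,1]); u,v=int(cx+f*c[0]/c[2]),int(cy+f*c[1]/c[2])
b=blob(m,p,u,v,12,"dark",50); print(u,v,b); go(466.2,125.6,2,17)
cv2.imwrite("pics/w15c.png",p[150:400,160:480,::-1])
E
```

```text
time: 26.6
position: [463.9, 125.7, 86.7]
tcp_rot: [0.595, 0.804, 0.0, 0.0]
ft_force: [0.2, -0.4, 0.0]
width: 0.648
finger_force: 0.0
317 210 (array([466.27278196, 125.7526655 ]), ((466.4134826660156, 125.48223876953125), (12.308856010437012, 62.29670333862305), 16.686683654785156))
turn [ 0.   0.  -0.1] shift cm [-0.06  0.21  8.47]
```

View pics/w15c.png

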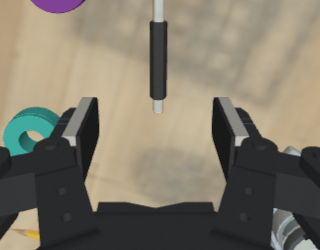

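```bash
python3 -m creep '[[0,0,0,0,0.2,3,-0.3],[0,0,0,0,0.2,6,-0.3],[0,0,0,0,0.2,8,-0.3],[0,0,0,0,0.2,8.3,-0.3],[0,0,0,0,0.2,8.3,-0.3],[0,0,0,0,0.2,8.3,-0.3],[0,0,0,0,0.2,8.3,1],[0,0,0,0,0.2,8.3,1],[0,0,0,0,0.2,8.3,1],[0,0,0,0,0.2,8.3,1],[0,0,0,0,0.2,8.3,1],[0,0,0,0,0.2,8.3,1],[0,0,0,0,0.2,8.3,1],[0,0,0,0,0.2,8.3,1]]' 50;  python3 -m creep '[[0,0,0,0,0,-2,1],[0,0,0,0,0,-5,1],[0,0,0,0,0,-7,1],[0,0,0,0,0,-7,1],[0,0,0,0,0,-7,1]]'; python3 - <<'E'
from h import *
go(615.3,-336-5,75,0)
E
```

```text
time: 27.82
position: [465.8, 127.2, 5.0]
tcp_rot: [0.595, 0.804, 0.001, 0.001]
ft_force: [-0.7, -0.2, 6.1]
width: 0.136
finger_force: 49.1
time: 28.23
position: [466.0, 127.3, 75.2]
tcp_rot: [0.595, 0.804, 0.001, 0.001]
ft_force: [-0.4, 0.7, -1.9]
width: 0.13
finger_force: 49.2
turn [ 0.2  0.  17. ] shift cm [-49.15   0.57   0.07]
```

```bash
python3 -m creep '[[0,0,17,-49.1,0.6,0,1],[0,0,17,-49.1,0.6,0,1],[0,0,17,-49.1,0.6,0,1],[0,0,17,-49.1,0.6,0,1],[0,0,17,-49.1,0.6,0,1],[0,0,17,-49.1,0.6,0,1],[0,0,17,-49.1,0.6,0,1],[0,0,17,-49.1,0.6,0,1],[0,0,17,-49.1,0.6,0,1],[0,0,17,-49.1,0.6,0,1],[0,0,17,-49.1,0.6,0,1],[0,0,17,-49.1,0.6,0,1],[0,0,17,-49.1,0.6,0,1],[0,0,17,-49.1,0.6,0,1],[0,0,17,-49.1,0.6,0,1],[0,0,17,-49.1,0.6,0,1],[0,0,17,-49.1,0.6,0,1]]';  python3 - <<'E'
from h import *
m,p,d=shot("wrist","w16"); cv2.imwrite("pics/w16c.png",p[:,:,::-1]); go(615.3,-341,10,0)
E
```

```text
time: 29.65
position: [614.1, -338.8, 73.4]
tcp_rot: [0.706, 0.708, -0.0, -0.001]
ft_force: [0.5, 0.3, -0.0]
width: 0.133
finger_force: 49.2
turn [-0.  -0.   0.1] shift cm [-0.2   0.11  6.37]
```

View pics/w16c.png

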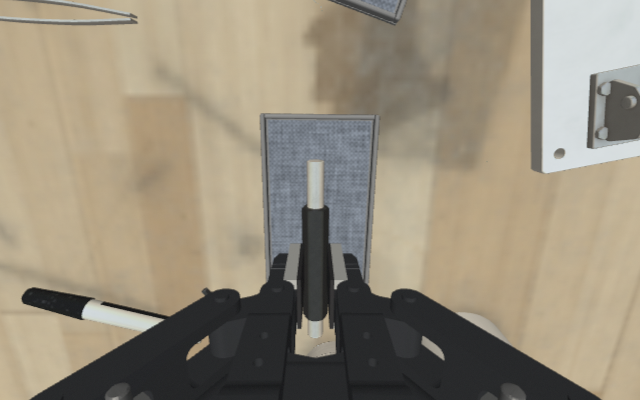

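The plug is held along the long tray's length, centred over its width. Before lowering I'll check how close tall objects come to the gripper body.

```bash
python3 - <<'E'
from h import *
m,p,d=load("top0"); C=cloud(m,d); C=C[d>0]
q=C[(C[:,2]>40)&(C[:,0]>500)&(C[:,0]<780)&(C[:,1]<-240)&(C[:,1]>-520)]
print(len(q), np.percentile(q,[0,5,50,100],axis=0).round())
D=np.hypot(q[:,0]-615,q[:,1]+341); print(D.min(),q[D.argmin()])
E
```

```text
688 [[ 681. -514.   40.]
 [ 691. -505.   43.]
 [ 726. -468.   72.]
 [ 772. -418.   96.]]
123.72232611353948 [ 698.42627221 -432.36340123   69.00884968]
```

```bash
python3 -m creep '[[0,0,0,-0.1,0.1,2,1],[0,0,0,-0.1,0.1,3,1],[0,0,0,-0.1,0.1,3,1]]'
```

```text
time: 29.95
position: [613.7, -339.5, 40.9]
tcp_rot: [0.707, 0.708, -0.0, -0.003]
ft_force: [-1.4, 0.1, -1.3]
width: 0.133
finger_force: 49.2
```

Clear by 120 mm. Lowering to z≈8.

```bash
python3 -m creep '[[0,0,0,0,0,1.5,1],[0,0,0,0,0,2.5,1],[0,0,0,0,0,3,1],[0,0,0,0,0,3,1],[0,0,0,0,0,3,1]]'; python3 -m creep '[[0,0,0,0,0,0.1,1],[0,0,0,0,0,0.2,1],[0,0,0,0,0,0.2,1]]'
```

```text
time: 30.37
position: [615.2, -341.4, 13.7]
tcp_rot: [0.707, 0.707, -0.0, -0.0]
ft_force: [0.5, 0.4, -0.6]
width: 0.132
finger_force: 49.2
time: 30.62
position: [615.6, -341.8, 12.3]
tcp_rot: [0.707, 0.707, 0.0, 0.0]
ft_force: [-0.4, -0.1, -0.5]
width: 0.128
finger_force: 49.2
```

```bash
python3 -m creep '[[0,0,0,0,0,0.1,1],[0,0,0,0,0,0.2,1],[0,0,0,0,0,0.3,1],[0,0,0,0,0,0.3,1],[0,0,0,0,0,0.3,1]]'; python3 -m creep '[[0,0,0,0,0,0.1,1],[0,0,0,0,0,0.1,1],[0,0,0,0,0,0.1,1]]'
```

```text
time: 31.03
position: [615.3, -341.6, 8.7]
tcp_rot: [0.707, 0.707, -0.0, -0.0]
ft_force: [0.2, -0.2, -0.4]
width: 0.129
finger_force: 49.2
time: 31.28
position: [615.5, -341.7, 8.1]
tcp_rot: [0.707, 0.707, 0.0, 0.0]
ft_force: [-0.3, 0.1, 0.2]
width: 0.129
finger_force: 49.4
```

```bash
python3 -m creep '[[0,0,0,0,0,0,0.4],[0,0,0,0,0,0,0.4],[0,0,0,0,0,0,0.4],[0,0,0,0,0,0,0.4],[0,0,0,0,0,-2,0.4],[0,0,0,0,0,-5,0.4],[0,0,0,0,0,-9,0.4],[0,0,0,0,0,-13,0.4],[0,0,0,20,0,-13,0.4],[0,0,0,20,0,-13,0.4],[0,0,0,20,-18,-13,0.4],[0,0,0,20,-18,-13,0.4],[0,0,0,20,-18,-13,0.4],[0,0,0,20,-18,-13,0.4],[0,0,0,20,-18,-13,0.4],[0,0,0,20,-18,-13,0.4],[0,0,0,20,-18,-13,0.4],[0,0,0,20,-18,-13,0.4],[0,0,0,20,-18,-13,0.4]]'; python3 - <<'E'
from h import *
np.set_printoptions(precision=1,suppress=True)
m,p,d=shot("top","top1"); cv2.imwrite("pics/top1c.png",cv2.resize(p[130:265,220:480,::-1],None,fx=3,fy=3,interpolation=cv2.INTER_CUBIC))
C=cloud(m,d)
for n,(x,y) in {"stack":(624,22.7),"rg":(629,-153),"plug":(615,-340)}.items():
    k=(np.hypot(C[...,0]-x,C[...,1]-y)<20)&(d>0); print(n,np.percentile(C[k][:,2],[10,50,90,99]))
print(blob(m,p,283,0,0,"dark",1) if 0 else r.get_state()["time"])
E
```

```text
time: 32.87
position: [437.2, -143.0, 138.5]
tcp_rot: [0.707, 0.707, 0.0, 0.001]
ft_force: [-0.3, -1.1, -0.6]
width: 0.301
finger_force: 0.0
stack [33.9 37.1 41.4 44. ]
rg [ 2.9 17.5 20.2 23. ]
plug [ 0.4  4.1 14.9 17. ]
32.9167
```

View pics/top1c.png

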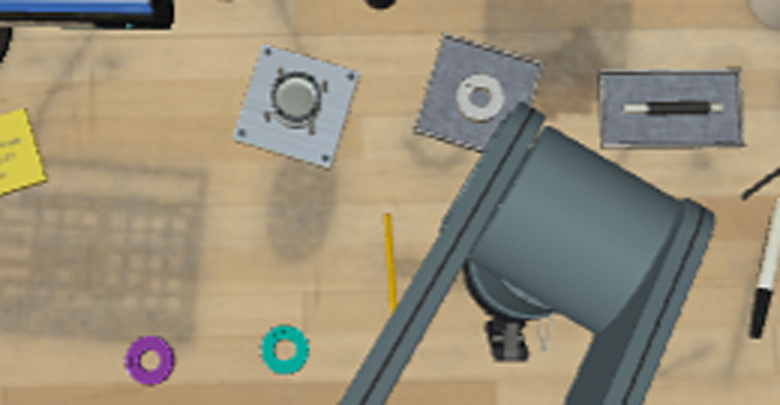

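The final view shows the stack in the holder (297,98), with depth giving its top at about 44 mm as expected. The ring gauge lies flat in the square tray (480,97) and the plug lies lengthwise in the long tray (675,107). The robot is clear of everything, so I'm handing in.

```bash
python3 -c "
from plant import order
print(order.hand_in())"
```

```text
the job is handed in; nothing more can be done
None
```

The job is handed in at about 33 s: the last top view showed the spacer, lens and retaining ring stacked in the holder, the ring gauge flat in the square tray and the plug gauge lengthwise in the long tray, after one missed lens grasp that was redone without a drop; no verdict came back.

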